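Set the blank selector on a drinks dispenser by clicks and start it

ROBOT

A 6-joint arm with a two-finger parallel gripper is mounted at the origin on the work surface. World frame = base frame: x ahead of the robot, y to its left, z up, the work surface at z = 0. Lengths are in m, angles in rad, forces in N, time in s.
With the tool pointing down it reaches from about 0.375 to 0.9 m from the base axis. Payload 3.1 kg.
Tool frame: the origin (TCP) lies at the centre of the arm's flange, where the gripper is bolted on; the fingertips stand 173 mm ahead of it and the grasp point (between the pads) lies 155 mm ahead of it; z points along the fingers, x is the direction in which the jaws open and shut, and the axes are right-handed (so a half turn about z gives the same grasp; the last joint's range is limited). The gripper opens to 85 mm and grips with 20 to 120 N. Pads are 22 mm wide; open, the fingers measure 114 mm over their backs; the gripper's body (76 mm by 85 mm) begins 54 mm behind the grasp point. The pads swing forward as they close: fully open they stand 13 mm farther back than shut.
Start: joints at [1.117, 0.527, 1.433, -0, 1.181, -0.178], TCP at [0.17, 0.602, 0.405] pointing down, gripper open.
Joint ranges: [-3.08, 3.08], [-0.75, 2.2], [0.22, 2.44], [-1.43, 4.57], [0, 2.65], [-2.85, 2.85]. Speed limits (rad/s): [2.79, 2.79, 3.14, 3.14, 3.14, 3.14].

INTERFACE

Orientations are given as a unit quaternion [x, y, z, w].
In Python, from station import manip gives the robot as it stands.
- The arm moves only by the shell command python3 -m jog 'ROWS' [OPENING] [FORCE]. ROWS is JSON, a list that holds one entry, the list of rows, each a list of 4 numbers: the shift along the world's x, y, z in mm, then the turn about the world's z in degrees. A call has exactly 8 rows; each row shifts and turns the commanded pose from where the row before left it; what a row does not reach is not made up. A row lasts 1/8 s, in which the tool goes at most 62.5 mm and 10.7 degrees, less where a joint would pass 70% of its speed; a pose out of reach is approached as far as the arm can. A call is refused whole if a number of a shift passes 62.5 or a number of a turn 10.7, either way. A call with a gripper value outside its range is refused whole. OPENING is the opening in per cent of the stroke, from 0 (shut) to 100 (fully open), set as the call begins (- or left out, the last holds). The fingers move at their own pace and stop on an object; FORCE is the grip in N (left out, the last holds). Time passes only in rows, so rows that do not move let the fingers close, or fill a call up. It gives the time, the measured TCP pose, the force and the opening at its end, in the units of the state.
- manip.sense(): the state, without advancing time (a new reading comes with each control period).
- manip.snapshot(name): name is "side" or "top"; returns the picture (384x512x3 uint8, red, green, blue); there is no depth.
- manip.camera_info(name): a dict with "fx", "fy", "cx", "cy" (pixels), "R" (3x3) and "t" (3): a world point X has camera coordinates R X + t. Camera axes: x right, y down, z forward; pixel columns grow to the right and rows downward; lengths in m; the calibration is good to about 2 mm. A picture is of the moment at which its call begins. camera_info takes no time and is no camera call.
- manip.sign_off(): hands the job in, once; it reports no verdict.
The state is a dict: "t": time; "q": joint angles; "qd": joint speeds; "tau": joint torques, N m; "tcp_pos": TCP position; "tool_rot": TCP orientation; "force": force on the tool from outside, world axes, zero at the start; "ft_torque": the same for the moment, N m; "finger_gap": opening from 0.0 (shut) to 1.0 (fully open).
Only numpy, scipy, OpenCV 4.12 (cv2) and the standard library are available. Lean on these libraries where they do the work, as an engineer would, in place of code of your own. Each camera call takes 0.05 s, during which the arm holds its last target. There are 200 camera calls.

TASK

Set the drinks dispenser's control unit and start it: turn the blank black knob counterclockwise (seen from above) until it comes up against its end stop, then turn it clockwise by exactly three clicks and let go of it, and only then press the green start button fully down. Do not force the knob against its stop, and leave the cup, the flask and the bottle where they stand.

Things in the scene. Friction and masses are not known exactly. Their poses are not given: they have to be found in the camera images.
- unit: Control unit: fixed steel case 160 mm (its x) by 280 mm (its y) by 75 mm high, on the table; origin at the centre of its underside, x- side faces the robot. On its top stand the black knob (axis at x -15, y +65 mm) and the green start button (x -15, y -75 mm).
- knob_center (a point): Centre of the knob, on its vertical axis, 104 mm above the table; orientation is the case's, it does not turn with the knob. Knob: blank, black, round, finely ribbed cylinder 38 mm in diameter, from 87 to 121 mm above the table, over an aluminium collar 52 mm in diameter with its top at 85 mm.
- knob_top (a point): Centre of the knob's top face. The knob has 7 click positions; the first is right at the counterclockwise stop. Clicks are UNEVENLY spaced, 25 to 45 degrees: count by feel. Leaving one takes 0.1 to 0.22 N m, falling to nothing about half-way, then it snaps into the next; let go, it settles in the nearest. It starts 2 to 4 clicks from the stop, unknown which.
- mount (a joint): Twist (rad, clockwise from above positive) of the whole selector, with its stop, on its rubber mount: 0 when nothing turns the knob, a spring of 1.5 N m per rad. Clicks twist it under 0.16; forcing the knob against the stop twists it further, and 0.40 (0.6 N m) either way damages it. About 0.33 N m makes sure of the stop.
- spindle_tip (a point): Tip of the valve spindle, a brass pin 5 mm in diameter standing 6 mm out of the collar under the knob, towards the case's x+. A fine thread moves it only about 0.1 mm a click (outwards for clockwise), too little to be measured or seen: it serves only to judge the setting.
- spindle_seat (a point): Fixed point on the collar where the spindle tip stands with the knob at the fourth click from the stop. At the third click from the stop the tip is 0.1 mm inwards of it.
- start_button_top (a point): Centre of the top of the green spring push button, 28 mm in diameter, pressed straight down; it moves with the button.
- start_button (a joint): Travel of the start button: 0 released, 0.006 m fully down; fully down takes 5 N. It springs back.
- cup_mid (a point): Clear plastic cup, 86 mm rim diameter, 120 mm high, standing on the table; centre, half-way up. Leave it alone.
- flask_mid (a point): Steel flask, 72 mm in diameter, 200 mm high; centre, half-way up. Leave it alone.
- beer_bottle_mid (a point): Brown bottle, 60 mm in diameter, 220 mm high; centre, half-way up. Leave it alone.

How it is judged:
On the way, in this order (a step that is already met when the one before it is completed fails the run):
1. the knob has been turned counterclockwise to its end stop (first click position) (x of spindle_tip in the frame of spindle_seat below -0.00044 m), for 0.1 s.
2. the knob stands at the third click from the stop and has been let go (x of spindle_tip in the frame of spindle_seat between -0.000153 and -4.5e-05 m and contact force between the fingers and selector below 0.3 N), for 0.2 s.
3. the start button is pressed down with the knob at the third click (x of spindle_tip in the frame of spindle_seat between -0.000153 and -4.5e-05 m and value of joint start_button above 0.0048 m), for 0.05 s.
At the end, for the whole second after the job is handed in: Knob let go at the third click from its counterclockwise stop (within that notch: spindle tip 0.045 to 0.153 mm inwards of its seat), start button pressed and sprung back (under 1.5 mm), cup, flask and bottle within 30 mm of where they stood (all of step 2 and value of joint start_button below 0.0015 m and distance of each of cup_mid, flask_mid, beer_bottle_mid from where it was at the start of the episode below 0.03 m); the robot touches nothing.
It fails at once if the selector was forced: twisted 0.40 rad or more on its mount (0.6 N m) (value of joint mount above 0.4 rad or value of joint mount below -0.4 rad).
It fails at once if the start button was pressed with the knob not at the third click (value of joint start_button above 0.004 m and not (x of spindle_tip in the frame of spindle_seat between -0.000153 and -4.5e-05 m)).
It fails at once if the cup was pushed away or knocked over (distance of cup_mid from where it was at the start of the episode above 0.03 m or angle between cup_mid's own z axis and vertical above 0.5 rad).
It fails at once if the flask was pushed away or knocked over (distance of flask_mid from where it was at the start of the episode above 0.03 m or angle between flask_mid's own z axis and vertical above 0.5 rad).
It fails at once if the beer bottle was pushed away or knocked over (distance of beer_bottle_mid from where it was at the start of the episode above 0.03 m or angle between beer_bottle_mid's own z axis and vertical above 0.5 rad).
It also fails if it takes over 72 s, if anything falls off the work surface, if the arm or the gripper's body presses on something with over 40 N, if the wrist force passes 120 N, or if a joint passes its speed limit or range.

## Working session

There is one attempt and no reset: what is moved stays moved. The work goes in short steps, Python scripts to look and compute and a shell command to move; the robot and the scene stay as the last step left them, time stands still between calls to the robot, and variables do not carry over. Pictures are saved under pics/ and viewed, about 8 in all and at most 12, crops included, and the job is handed in when it is done.

```bash
mkdir -p pics
python3 - <<'E'
from station import manip
import cv2,numpy as np
for n in("top","side"):
    im=manip.snapshot(n); cv2.imwrite(f"pics/{n}0.png",im[:,:,::-1]); c=manip.camera_info(n); print(n,{k:np.round(v,3).tolist() for k,v in c.items()})
print(manip.sense())
a=cv2.imread("pics/top0.png");b=cv2.imread("pics/side0.png");cv2.imwrite("pics/both0.png",cv2.resize(np.vstack([a,b]),None,fx=.78,fy=.78))
E
```

```text
top {'fx': 361.946, 'fy': 361.946, 'cx': 246.015, 'cy': 192.082, 'R': [[0.029, -1.0, -0.005], [-0.986, -0.028, -0.165], [0.165, 0.01, -0.986]], 't': [-0.008, 0.625, 0.93]}
side {'fx': 451.516, 'fy': 451.516, 'cx': 257.308, 'cy': 191.292, 'R': [[0.841, -0.541, 0.002], [-0.29, -0.453, -0.843], [0.458, 0.708, -0.538]], 't': [-0.525, 0.258, 0.994]}
{'t': 0.1, 'q': array([ 1.11750218e+00,  5.28362420e-01,  1.43378796e+00,  2.09844782e-05,
        1.18139405e+00, -1.78506471e-01]), 'qd': array([ 0.00050169, -0.00133943, -0.00252733, -0.00041421, -0.00093319,
        0.0020142 ]), 'tau': array([-1.81000391e-04, -4.43309927e+01, -1.78586000e+01, -1.60665941e-04,
        3.86731757e-03,  5.79855907e-06]), 'tcp_pos': array([0.1694224 , 0.6012721 , 0.40383338]), 'tool_rot': array([ 7.97291998e-01,  6.03593007e-01, -8.74682688e-04,  4.32876431e-04]), 'force': array([ 0.68559622, -0.71742866,  0.58521782]), 'ft_torque': array([ 0.02570142, -0.00487789,  0.03604659]), 'finger_gap': 1.0000388121531067}
```

View pics/top0.png

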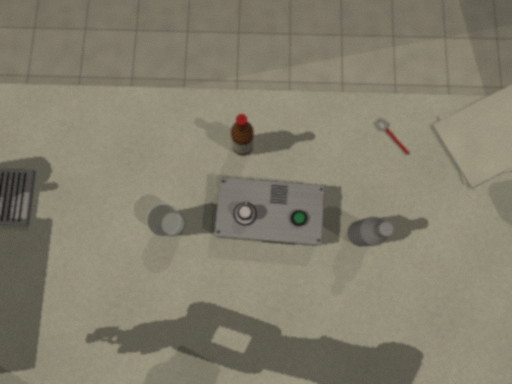

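View pics/side0.png

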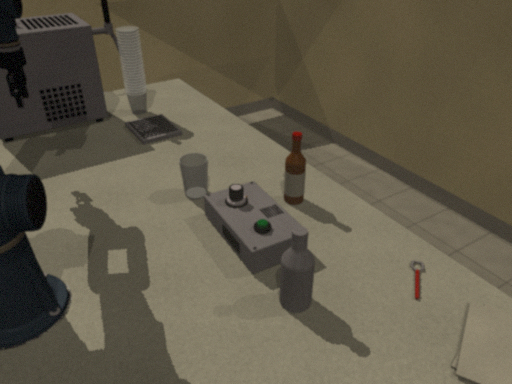

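The top view shows the unit's case at cols 217-323 and rows 178-243, the knob near (245,213) and the button near (299,217). The cup is at (170,222), the bottle at (242,135) and the flask at (378,231). Next I'll measure them.

```bash
cat > h.py <<'E'
from station import manip
import cv2,numpy as np
def ray(n,uv):
    c=manip.camera_info(n);R=np.array(c["R"]);t=np.array(c["t"])
    d=R.T@np.array([(uv[0]-c["cx"])/c["fx"],(uv[1]-c["cy"])/c["fy"],1]);return -R.T@t,d
def onz(n,uv,z):
    o,d=ray(n,uv);return o+d*(z-o[2])/d[2]
def tri(a,b):
    A=np.zeros((3,3));r=np.zeros(3)
    for o,d in(a,b):
        P=np.eye(3)-np.outer(d,d)/(d@d);A+=P;r+=P@o
    return np.linalg.solve(A,r)
def proj(n,X):
    c=manip.camera_info(n);p=np.array(c["R"])@X+np.array(c["t"]);return np.array([c["fx"]*p[0]/p[2]+c["cx"],c["fy"]*p[1]/p[2]+c["cy"]])
E
python3 - <<'E'
from h import *
T=cv2.imread("pics/top0.png");S=cv2.imread("pics/side0.png")
g={}
for n,im in(("top",T),("side",S)):
    b,gg,r=[im[:,:,i].astype(int) for i in range(3)]
    m=((gg>1.5*r)&(gg>1.3*b)&(gg>35)).astype(np.uint8)
    k,l,s,c=cv2.connectedComponentsWithStats(m); i=1+np.argmax(s[1:,4]); g[n]=c[i]; print(n,"green",c[i],s[i])
print("btn tri",tri(ray("top",g["top"]),ray("side",g["side"])))
for z in(.08,.085,.09): print("btn",z,onz("top",g["top"],z),onz("side",g["side"],z))
# crops
a=cv2.resize(T[170:255,205:335],None,fx=6,fy=6,interpolation=cv2.INTER_CUBIC)
b=cv2.resize(S[170:280,195:325],None,fx=5,fy=5,interpolation=cv2.INTER_CUBIC)
cv2.imwrite("pics/ct.png",a);cv2.imwrite("pics/cs.png",b)
E
```

```text
top green [298.55462185 217.40336134] [293 212  13  12 119]
side green [262.13888889 223.26388889] [257 219  11  10  72]
btn tri [ 0.55613735 -0.12806023  0.09015497]
btn 0.08 [ 0.55697325 -0.12935607  0.08      ] [ 0.56392057 -0.11672579  0.08      ]
btn 0.085 [ 0.55647227 -0.12867084  0.085     ] [ 0.56018745 -0.12233485  0.085     ]
btn 0.09 [ 0.55597128 -0.12798562  0.09      ] [ 0.55645433 -0.12794391  0.09      ]
```

View pics/ct.png

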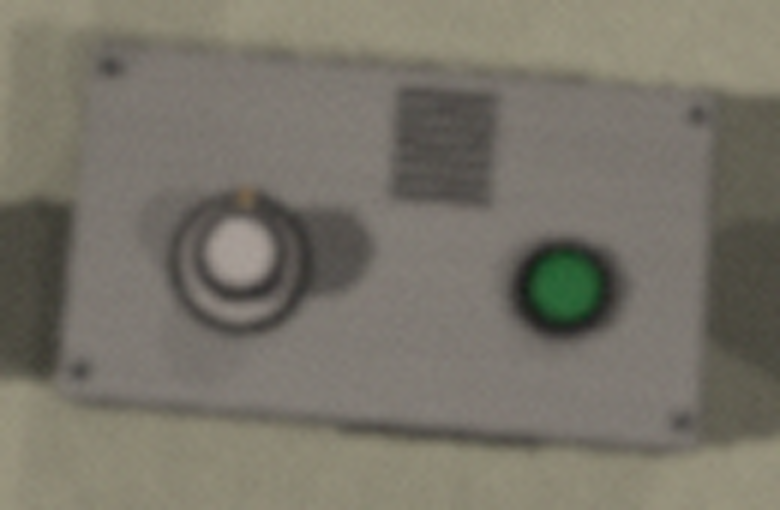

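View pics/cs.png

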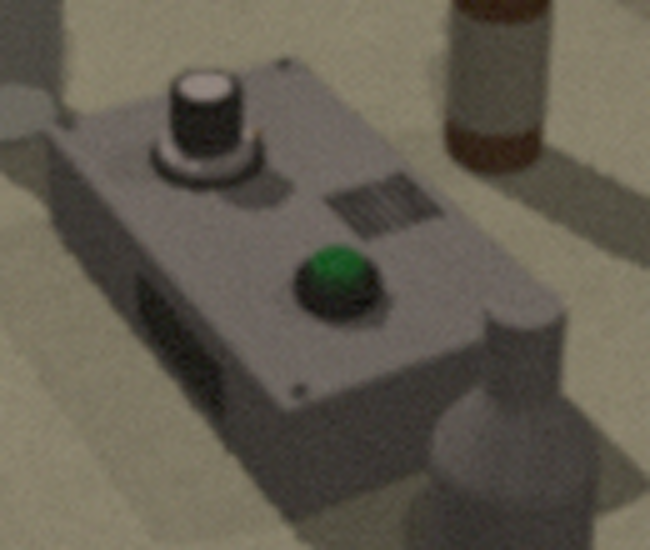

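The crops show the knob's bright cap at top (245,212) and side (236.4,188), four corner screws, and the brass spindle pointing away from the robot. The green cap is at top (298.6,217.4).

Run:
```python
from h import *
f=lambda p,s,o:(np.array(p)+.5)/s-.5+np.array(o)
kt=f((240,252),6,(205,170));ks=f((207,88),5,(195,170))
print(kt,ks,"knob z=.121",onz("top",kt,.121),onz("side",ks,.121),"tri",tri(ray("top",kt),ray("side",ks)))
co=f((240,263),6,(205,170));print("collar .085",onz("top",co,.085))
sc=[onz("top",f(p,6,(205,170)),.075) for p in((110,67),(698,115),(80,371),(682,422))]
print(np.round(sc,4));c=np.mean(sc,0);y=sc[0]+sc[2]-sc[1]-sc[3];x=sc[0]+sc[1]-sc[2]-sc[3]
yaw=np.arctan2(-y[0],y[1]);print("centre",c,"yaw y,x",np.degrees(yaw),np.degrees(np.arctan2(x[1],x[0])))
R=lambda v:c[:2]+np.array([[np.cos(yaw),-np.sin(yaw)],[np.sin(yaw),np.cos(yaw)]])@v
print("knob",R([-.015,.065]),"btn",R([-.015,-.075]))
# obstacle footprints
for n,p,z in(("cup rim",(173,223),.12),("bottle cap",(241,119),.22),("flask cap",(386,229),.2)): print(n,onz("top",p,z))
from scipy.spatial.transform import Rotation as Q
M=Q.from_quat(manip.sense()["tool_rot"]).as_matrix();print(np.round(M,3))
```

```text
[244.58333333 211.58333333] [236.  187.2] knob z=.121 [0.5636025 0.0109635 0.121    ] [0.56265491 0.00755355 0.121     ] tri [0.56415674 0.01084811 0.11870526]
collar .085 [0.56286062 0.01127904 0.085     ]
[[ 0.6496  0.0717  0.075 ]
 [ 0.6353 -0.1888  0.075 ]
 [ 0.5149  0.0794  0.075 ]
 [ 0.5005 -0.1813  0.075 ]]
centre [ 0.5750834  -0.05475766  0.075     ] yaw y,x -3.161712720697603 -3.24634546832214
knob [0.56369127 0.01097072] btn [ 0.55596966 -0.12881618]
cup rim [0.5301072  0.18829534 0.12      ]
bottle cap [0.76810878 0.0244203  0.22      ]
flask cap [ 0.52434089 -0.31001683  0.2       ]
[[ 0.271  0.962 -0.001]
 [ 0.962 -0.271 -0.002]
 [-0.002 -0.    -1.   ]]
```

All the estimates agree: knob at (0.5635, 0.011), button at (0.556, -0.1285), and the triangulated heights match the given ones. I'll start with a tool yaw near -60°, which leaves room for the counterclockwise turn.

```bash
python3 -m jog '[[[28,-42,0,-9.5],[28,-42,0,-9.5],[28,-42,0,-9.5],[28,-42,0,-9.5],[28,-42,0,-9.5],[28,-42,0,-9.5],[28,-42,0,-9.5],[28,-42,0,-9.5]]]' 100 40
python3 -m jog '[[[28,-42,0,-9.5],[28,-42,0,-9.5],[28,-42,0,-9.5],[28,-42,0,-9.5],[28,-42,0,-9.5],[28,-42,0,-9.5],[0,0,0,0],[0,0,0,0]]]'
cat > s.py <<'E'
from h import *
from scipy.spatial.transform import Rotation as Q
s=manip.sense();M=Q.from_quat(s["tool_rot"]).as_matrix()
print("t %.2f"%s["t"],"tcp",np.round(s["tcp_pos"]*1e3,1),"yaw %.2f"%np.degrees(np.arctan2(M[1,0],M[0,0])),"F",np.round(s["force"],1),"M",np.round(s["ft_torque"],3),"q6 %.2f tau6 %.3f"%(s["q"][5],s["tau"][5]),"gap %.3f"%s["finger_gap"])
E
python3 s.py
```

```text
t: 1.1
tcp_pos: [0.3942, 0.2641, 0.4045]
tool_rot: [1.0, -0.018, -0.0, 0.0]
force: [1.4, 0.0, 0.4]
finger_gap: 0.997
t: 2.1
tcp_pos: [0.561, 0.0137, 0.4041]
tool_rot: [0.872, -0.49, -0.001, 0.0]
force: [0.3, 0.2, 0.3]
finger_gap: 1.0
t 2.10 tcp [561.   13.7 404.1] yaw -58.73 F [0.3 0.2 0.3] M [ 0.072 -0.004 -0.017] q6 0.85 tau6 0.002 gap 1.000
```

```bash
python3 -m jog '[[[2.5,-2.7,-25,0],[0,0,-25,0],[0,0,-25,0],[0,0,-25,0],[0,0,-25,0],[0,0,-11,0],[0,0,-5,0],[0,0,0,0]]]' >/dev/null; python3 s.py
python3 - <<'E'
from h import *
cv2.imwrite("pics/side1.png",cv2.resize(manip.snapshot("side")[120:270,170:340,::-1],None,fx=4,fy=4))
E
```

```text
t 3.10 tcp [564.1  11.2 264.1] yaw -58.70 F [-0.3  0.8  0.3] M [ 0.015 -0.02   0.004] q6 0.85 tau6 -0.001 gap 0.997
```

View pics/side1.png

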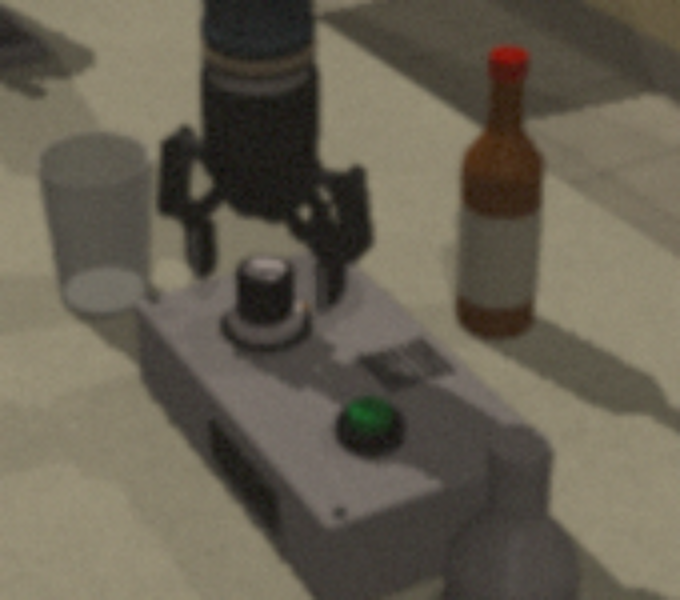

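The jaws straddle the knob (cap at crop (265,268)) with the gripper axis in line. Closing now.

```bash
python3 -m jog '[[[0,0,0,0],[0,0,0,0],[0,0,0,0],[0,0,0,0],[0,0,0,0],[0,0,0,0],[0,0,0,0],[0,0,0,0]]]' 0 40 >/dev/null; python3 s.py
for i in 1; do python3 -m jog '[[[0,0,0,1],[0,0,0,1],[0,0,0,1],[0,0,0,1],[0,0,0,1],[0,0,0,0],[0,0,0,0],[0,0,0,0]]]' >/dev/null; python3 s.py; done
```

```text
t 4.15 tcp [563.9  11.1 264.3] yaw -58.75 F [-1.6  1.7  5. ] M [0.271 0.174 0.018] q6 0.85 tau6 -0.002 gap 0.433
t 5.15 tcp [564.   11.1 264.3] yaw -53.74 F [-2.1  0.9  6.2] M [0.318 0.213 0.016] q6 0.76 tau6 0.025 gap 0.432
```

```bash
python3 -m jog '[[[0,0,0,1],[0,0,0,1],[0,0,0,1],[0,0,0,1],[0,0,0,1],[0,0,0,0],[0,0,0,0],[0,0,0,0]]]' >/dev/null; python3 s.py
python3 -m jog '[[[0,0,0,1],[0,0,0,1],[0,0,0,1],[0,0,0,1],[0,0,0,1],[0,0,0,0],[0,0,0,0],[0,0,0,0]]]' >/dev/null; python3 s.py
python3 -m jog '[[[0,0,0,1],[0,0,0,1],[0,0,0,1],[0,0,0,1],[0,0,0,1],[0,0,0,0],[0,0,0,0],[0,0,0,0]]]' >/dev/null; python3 s.py
```

```text
t 6.15 tcp [564.   11.1 264.3] yaw -48.75 F [-1.3  1.9  5.3] M [ 0.324  0.177 -0.025] q6 0.67 tau6 -0.004 gap 0.436
t 7.15 tcp [564.   11.1 264.3] yaw -43.76 F [-1.6  1.8  5.6] M [ 0.327  0.229 -0.03 ] q6 0.58 tau6 -0.011 gap 0.432
t 8.15 tcp [564.   11.1 264.3] yaw -38.78 F [-1.5  2.6  5.9] M [ 0.286  0.166 -0.108] q6 0.50 tau6 -0.082 gap 0.433
```

```bash
for i in 1 2 3; do :; done
python3 -m jog '[[[0,0,0,1],[0,0,0,1],[0,0,0,1],[0,0,0,1],[0,0,0,1],[0,0,0,1],[0,0,0,1],[0,0,0,0]]]' >/dev/null; python3 s.py
python3 -m jog '[[[0,0,0,1],[0,0,0,1],[0,0,0,1],[0,0,0,1],[0,0,0,1],[0,0,0,1],[0,0,0,1],[0,0,0,0]]]' >/dev/null; python3 s.py
```

```text
t 9.15 tcp [564.   11.1 264.3] yaw -31.79 F [-1.5  2.1  5.1] M [ 0.274  0.105 -0.133] q6 0.38 tau6 -0.200 gap 0.432
t 10.15 tcp [564.   11.1 264.3] yaw -24.75 F [-1.2  2.1  5.1] M [ 0.318  0.199 -0.005] q6 0.25 tau6 -0.024 gap 0.431
```

```bash
python3 -m jog '[[[0,0,0,1],[0,0,0,1],[0,0,0,1],[0,0,0,1],[0,0,0,1],[0,0,0,1],[0,0,0,1],[0,0,0,0]]]' >/dev/null; python3 s.py
python3 -m jog '[[[0,0,0,1],[0,0,0,1],[0,0,0,1],[0,0,0,1],[0,0,0,1],[0,0,0,1],[0,0,0,1],[0,0,0,0]]]' >/dev/null; python3 s.py
python3 -m jog '[[[0,0,0,1],[0,0,0,1],[0,0,0,1],[0,0,0,1],[0,0,0,1],[0,0,0,1],[0,0,0,1],[0,0,0,0]]]' >/dev/null; python3 s.py
```

```text
t 11.15 tcp [564.   11.1 264.4] yaw -17.74 F [-0.5  2.2  5.4] M [0.334 0.129 0.01 ] q6 0.13 tau6 0.021 gap 0.433
t 12.15 tcp [564.1  11.1 264.3] yaw -10.75 F [-1.   1.6  5.9] M [0.315 0.143 0.077] q6 0.01 tau6 -0.009 gap 0.433
t 13.15 tcp [564.1  11.1 264.3] yaw -3.75 F [-2.   2.   4.8] M [ 0.293  0.132 -0.027] q6 -0.11 tau6 -0.032 gap 0.433
```

```bash
python3 -m jog '[[[0,0,0,1],[0,0,0,1],[0,0,0,1],[0,0,0,1],[0,0,0,1],[0,0,0,1],[0,0,0,1],[0,0,0,0]]]' >/dev/null; python3 s.py
python3 -m jog '[[[0,0,0,1],[0,0,0,1],[0,0,0,1],[0,0,0,1],[0,0,0,1],[0,0,0,1],[0,0,0,1],[0,0,0,0]]]' >/dev/null; python3 s.py
```

```text
t 14.15 tcp [564.1  11.1 264.3] yaw 3.22 F [-1.9  2.8  5.7] M [ 0.348  0.057 -0.11 ] q6 -0.24 tau6 -0.136 gap 0.438
t 15.15 tcp [564.1  11.1 264.3] yaw 10.22 F [-1.1  3.   5.2] M [ 0.323  0.109 -0.115] q6 -0.36 tau6 -0.109 gap 0.434
```

```bash
python3 -m jog '[[[0,0,0,1],[0,0,0,1],[0,0,0,1],[0,0,0,1],[0,0,0,1],[0,0,0,1],[0,0,0,1],[0,0,0,0]]]' >/dev/null; python3 s.py
```

```text
t 16.15 tcp [564.1  11.1 264.3] yaw 17.25 F [-1.1  2.   4.3] M [ 0.369  0.12  -0.009] q6 -0.48 tau6 -0.014 gap 0.435
```

```bash
python3 -m jog '[[[0,0,0,1],[0,0,0,1],[0,0,0,1],[0,0,0,1],[0,0,0,1],[0,0,0,1],[0,0,0,1],[0,0,0,0]]]' >/dev/null; python3 s.py
python3 -m jog '[[[0,0,0,1],[0,0,0,1],[0,0,0,1],[0,0,0,1],[0,0,0,1],[0,0,0,1],[0,0,0,1],[0,0,0,0]]]' >/dev/null; python3 s.py
```

```text
t 17.15 tcp [564.2  11.1 264.3] yaw 24.26 F [-0.9  2.5  5.4] M [0.377 0.091 0.015] q6 -0.60 tau6 0.028 gap 0.432
t 18.15 tcp [564.2  11.1 264.3] yaw 31.25 F [-0.7  2.9  5.3] M [ 0.486  0.051 -0.001] q6 -0.72 tau6 -0.025 gap 0.432
```

```bash
python3 -m jog '[[[0,0,0,1],[0,0,0,1],[0,0,0,1],[0,0,0,1],[0,0,0,1],[0,0,0,1],[0,0,0,1],[0,0,0,0]]]' >/dev/null; python3 s.py
python3 -m jog '[[[0,0,0,1],[0,0,0,1],[0,0,0,1],[0,0,0,1],[0,0,0,1],[0,0,0,0],[0,0,0,0],[0,0,0,0]]]' >/dev/null; python3 s.py
```

```text
t 19.15 tcp [564.2  11.2 264.3] yaw 38.24 F [-0.5  2.6  5.5] M [ 0.443  0.071 -0.014] q6 -0.85 tau6 -0.026 gap 0.436
t 20.15 tcp [564.2  11.2 264.3] yaw 43.22 F [-1.2  3.6  5.5] M [ 0.445  0.136 -0.105] q6 -0.93 tau6 -0.052 gap 0.425
```

```bash
python3 -m jog '[[[0,0,0,1],[0,0,0,1],[0,0,0,1],[0,0,0,1],[0,0,0,1],[0,0,0,0],[0,0,0,0],[0,0,0,0]]]' >/dev/null; python3 s.py
```

```text
t 21.15 tcp [564.2  11.2 264.3] yaw 48.20 F [-0.8  2.2  5.9] M [ 0.441  0.052 -0.126] q6 -1.02 tau6 -0.139 gap 0.439
```

```bash
python3 -m jog '[[[0,0,0,1],[0,0,0,1],[0,0,0,1],[0,0,0,1],[0,0,0,1],[0,0,0,0],[0,0,0,0],[0,0,0,0]]]' >/dev/null; python3 s.py
```

```text
t 22.15 tcp [564.2  11.2 264.3] yaw 53.20 F [-1.5  2.1  5.4] M [ 0.456  0.118 -0.139] q6 -1.11 tau6 -0.137 gap 0.433
```

```bash
python3 -m jog '[[[0,0,0,1],[0,0,0,1],[0,0,0,1],[0,0,0,1],[0,0,0,1],[0,0,0,1],[0,0,0,1],[0,0,0,0]]]' >/dev/null; python3 s.py
```

```text
t 23.15 tcp [564.2  11.2 264.3] yaw 60.23 F [-1.   2.8  5.7] M [ 0.521 -0.006 -0.009] q6 -1.23 tau6 -0.043 gap 0.435
```

```bash
python3 -m jog '[[[0,0,0,1],[0,0,0,1],[0,0,0,1],[0,0,0,1],[0,0,0,1],[0,0,0,1],[0,0,0,1],[0,0,0,0]]]' >/dev/null; python3 s.py
python3 -m jog '[[[0,0,0,1],[0,0,0,1],[0,0,0,1],[0,0,0,1],[0,0,0,1],[0,0,0,1],[0,0,0,1],[0,0,0,0]]]' >/dev/null; python3 s.py
```

```text
t 24.15 tcp [564.2  11.3 264.3] yaw 67.24 F [-0.7  3.3  4.9] M [0.59  0.045 0.039] q6 -1.35 tau6 -0.008 gap 0.436
t 25.15 tcp [564.2  11.3 264.3] yaw 74.23 F [-0.2  3.   5.5] M [ 0.628  0.108 -0.026] q6 -1.47 tau6 -0.018 gap 0.434
```

```bash
python3 -m jog '[[[0,0,0,1],[0,0,0,1],[0,0,0,1],[0,0,0,1],[0,0,0,1],[0,0,0,1],[0,0,0,1],[0,0,0,0]]]' >/dev/null; python3 s.py
```

```text
t 26.15 tcp [564.2  11.3 264.3] yaw 81.23 F [-1.4  3.5  5.4] M [0.646 0.085 0.006] q6 -1.60 tau6 -0.026 gap 0.432
```

```bash
python3 -m jog '[[[0,0,0,1],[0,0,0,1],[0,0,0,1],[0,0,0,1],[0,0,0,1],[0,0,0,0],[0,0,0,0],[0,0,0,0]]]' >/dev/null; python3 s.py
```

```text
t 27.15 tcp [564.2  11.3 264.3] yaw 86.19 F [0.3 2.8 5.4] M [ 0.678  0.091 -0.106] q6 -1.68 tau6 -0.124 gap 0.431
```

```bash
python3 -m jog '[[[0,0,0,1],[0,0,0,1],[0,0,0,1],[0,0,0,1],[0,0,0,1],[0,0,0,0],[0,0,0,0],[0,0,0,0]]]' >/dev/null; python3 s.py
```

```text
t 28.15 tcp [564.2  11.3 264.3] yaw 91.15 F [-0.4  3.7  6.5] M [ 0.607  0.134 -0.267] q6 -1.77 tau6 -0.248 gap 0.433
```

```bash
python3 -m jog '[[[0,0,0,1],[0,0,0,1],[0,0,0,1],[0,0,0,1],[0,0,0,0],[0,0,0,0],[0,0,0,0],[0,0,0,0]]]' >/dev/null; python3 s.py
```

```text
t 29.15 tcp [564.2  11.3 264.3] yaw 95.12 F [-1.4  1.6  5. ] M [ 0.641  0.139 -0.334] q6 -1.84 tau6 -0.347 gap 0.431
```

The torque rose to 0.34 N m at the mount spring's slope (about 0.025 N m/deg), so the knob is at the stop. The zero-torque yaw there is about 81.5°. I passed three counterclockwise snaps on the way, near yaw -28, 13 and 57. Next I hold briefly with a slight extra push, then turn back clockwise and count.

```bash
python3 -m jog '[[[0,0,0,1],[0,0,0,0],[0,0,0,0],[0,0,0,-4],[0,0,0,-5],[0,0,0,-5],[0,0,0,-4],[0,0,0,0]]]' >/dev/null; python3 s.py
python3 -m jog '[[[0,0,0,-1],[0,0,0,-1],[0,0,0,-1],[0,0,0,-1],[0,0,0,-1],[0,0,0,-1],[0,0,0,0],[0,0,0,0]]]' >/dev/null; python3 s.py
python3 -m jog '[[[0,0,0,-1],[0,0,0,-1],[0,0,0,-1],[0,0,0,-1],[0,0,0,-1],[0,0,0,-1],[0,0,0,0],[0,0,0,0]]]' >/dev/null; python3 s.py
python3 -m jog '[[[0,0,0,-1],[0,0,0,-1],[0,0,0,-1],[0,0,0,-1],[0,0,0,-1],[0,0,0,-1],[0,0,0,0],[0,0,0,0]]]' >/dev/null; python3 s.py
python3 -m jog '[[[0,0,0,-1],[0,0,0,-1],[0,0,0,-1],[0,0,0,-1],[0,0,0,-1],[0,0,0,-1],[0,0,0,0],[0,0,0,0]]]' >/dev/null; python3 s.py
```

```text
t 30.15 tcp [564.2  11.3 264.3] yaw 78.20 F [-0.1  2.5  5.8] M [ 0.606  0.067 -0.006] q6 -1.54 tau6 0.083 gap 0.433
t 31.15 tcp [564.2  11.3 264.3] yaw 72.24 F [-0.9  2.1  6.8] M [0.61  0.091 0.062] q6 -1.44 tau6 0.040 gap 0.429
t 32.15 tcp [564.2  11.3 264.3] yaw 66.27 F [-0.9  3.   6.8] M [0.641 0.08  0.166] q6 -1.34 tau6 0.135 gap 0.433
t 33.15 tcp [564.2  11.3 264.3] yaw 60.25 F [-0.9  2.   4.9] M [0.607 0.08  0.094] q6 -1.23 tau6 0.075 gap 0.433
t 34.15 tcp [564.2  11.2 264.3] yaw 54.23 F [-1.4  2.1  5.5] M [ 0.496  0.108 -0.024] q6 -1.13 tau6 -0.018 gap 0.437
```

```bash
python3 -m jog '[[[0,0,0,-1],[0,0,0,-1],[0,0,0,-1],[0,0,0,-1],[0,0,0,-1],[0,0,0,-1],[0,0,0,-1],[0,0,0,-1]]]' >/dev/null; python3 s.py
python3 -m jog '[[[0,0,0,-1],[0,0,0,-1],[0,0,0,-1],[0,0,0,-1],[0,0,0,-1],[0,0,0,-1],[0,0,0,-1],[0,0,0,-1]]]' >/dev/null; python3 s.py
python3 -m jog '[[[0,0,0,-1],[0,0,0,-1],[0,0,0,-1],[0,0,0,-1],[0,0,0,-1],[0,0,0,-1],[0,0,0,0],[0,0,0,0]]]' >/dev/null; python3 s.py
python3 -m jog '[[[0,0,0,-1],[0,0,0,-1],[0,0,0,-1],[0,0,0,-1],[0,0,0,-1],[0,0,0,-1],[0,0,0,0],[0,0,0,0]]]' >/dev/null; python3 s.py
python3 -m jog '[[[0,0,0,-1],[0,0,0,-1],[0,0,0,-1],[0,0,0,-1],[0,0,0,-1],[0,0,0,-1],[0,0,0,0],[0,0,0,0]]]' >/dev/null; python3 s.py
```

```text
t 35.15 tcp [564.2  11.2 264.3] yaw 46.20 F [-1.3  2.5  5.8] M [ 0.44   0.072 -0.06 ] q6 -0.99 tau6 -0.123 gap 0.431
t 36.15 tcp [564.2  11.2 264.3] yaw 38.21 F [-0.7  2.9  5.9] M [ 0.484  0.1   -0.061] q6 -0.85 tau6 -0.085 gap 0.432
t 37.15 tcp [564.2  11.1 264.3] yaw 32.24 F [-1.4  2.3  5.7] M [0.44  0.091 0.062] q6 -0.74 tau6 0.005 gap 0.433
t 38.15 tcp [564.2  11.1 264.3] yaw 26.26 F [-1.5  2.5  4.7] M [0.443 0.059 0.059] q6 -0.64 tau6 0.065 gap 0.434
t 39.15 tcp [564.2  11.1 264.3] yaw 20.28 F [-1.2  2.4  6.1] M [0.477 0.056 0.089] q6 -0.53 tau6 0.148 gap 0.433
```

```bash
python3 -m jog '[[[0,0,0,-1],[0,0,0,-1],[0,0,0,-1],[0,0,0,-1],[0,0,0,-1],[0,0,0,-1],[0,0,0,0],[0,0,0,0]]]' >/dev/null; python3 s.py
python3 -m jog '[[[0,0,0,-1],[0,0,0,-1],[0,0,0,-1],[0,0,0,-1],[0,0,0,-1],[0,0,0,-1],[0,0,0,0],[0,0,0,0]]]' >/dev/null; python3 s.py
python3 -m jog '[[[0,0,0,-1],[0,0,0,-1],[0,0,0,-1],[0,0,0,-1],[0,0,0,-1],[0,0,0,-1],[0,0,0,-1],[0,0,0,-1]]]' >/dev/null; python3 s.py
python3 -m jog '[[[0,0,0,-1],[0,0,0,-1],[0,0,0,-1],[0,0,0,-1],[0,0,0,-1],[0,0,0,-1],[0,0,0,-1],[0,0,0,-1]]]' >/dev/null; python3 s.py
python3 -m jog '[[[0,0,0,-1],[0,0,0,-1],[0,0,0,-1],[0,0,0,-1],[0,0,0,-1],[0,0,0,-1],[0,0,0,0],[0,0,0,0]]]' >/dev/null; python3 s.py
```

```text
t 40.15 tcp [564.1  11.1 264.3] yaw 14.25 F [-1.3  2.5  5.9] M [ 0.341  0.107 -0.022] q6 -0.43 tau6 0.013 gap 0.431
t 41.15 tcp [564.1  11.1 264.3] yaw 8.24 F [-1.   1.8  5.8] M [ 0.342  0.075 -0.059] q6 -0.32 tau6 -0.027 gap 0.431
t 42.15 tcp [564.1  11.1 264.3] yaw 0.20 F [-1.4  3.4  6.5] M [ 0.301  0.1   -0.064] q6 -0.18 tau6 -0.125 gap 0.429
t 43.15 tcp [564.1  11.1 264.3] yaw -7.78 F [-1.   2.4  5.3] M [0.37  0.127 0.009] q6 -0.04 tau6 -0.084 gap 0.435
t 44.15 tcp [564.1  11.1 264.3] yaw -13.73 F [-1.   2.1  5.1] M [0.351 0.161 0.062] q6 0.06 tau6 0.070 gap 0.433
```

```bash
python3 -m jog '[[[0,0,0,-1],[0,0,0,-1],[0,0,0,-1],[0,0,0,-1],[0,0,0,-1],[0,0,0,-1],[0,0,0,0],[0,0,0,0]]]' >/dev/null; python3 s.py
python3 -m jog '[[[0,0,0,-1],[0,0,0,-1],[0,0,0,-1],[0,0,0,-1],[0,0,0,-1],[0,0,0,-1],[0,0,0,0],[0,0,0,0]]]' >/dev/null; python3 s.py
python3 -m jog '[[[0,0,0,-1],[0,0,0,-1],[0,0,0,-1],[0,0,0,-1],[0,0,0,-1],[0,0,0,-1],[0,0,0,0],[0,0,0,0]]]' >/dev/null; python3 s.py
python3 -m jog '[[[0,0,0,-1],[0,0,0,-1],[0,0,0,-1],[0,0,0,-1],[0,0,0,-1],[0,0,0,0],[0,0,0,0],[0,0,0,0]]]' >/dev/null; python3 s.py
```

```text
t 45.15 tcp [564.   11.1 264.3] yaw -19.70 F [-1.2  2.2  5.5] M [0.325 0.148 0.155] q6 0.17 tau6 0.178 gap 0.432
t 46.15 tcp [564.   11.1 264.3] yaw -25.73 F [-2.2  2.3  5.8] M [0.317 0.139 0.085] q6 0.27 tau6 0.059 gap 0.430
t 47.15 tcp [564.   11.1 264.3] yaw -31.75 F [-1.7  2.7  6.4] M [ 0.335  0.164 -0.042] q6 0.38 tau6 -0.024 gap 0.431
t 48.15 tcp [564.   11.1 264.3] yaw -36.75 F [-1.5  2.3  6.6] M [ 0.219  0.114 -0.036] q6 0.46 tau6 -0.033 gap 0.437
```

The third clockwise snap came at about -28°. I'll go 7° further into the notch, then let go.

```bash
python3 -m jog '[[[0,0,0,-1],[0,0,0,-1],[0,0,0,-1],[0,0,0,-1],[0,0,0,-1],[0,0,0,-1],[0,0,0,-1],[0,0,0,0]]]' >/dev/null; python3 s.py
python3 -m jog '[[[0,0,0,0],[0,0,0,0],[0,0,0,0],[0,0,0,0],[0,0,0,0],[0,0,0,0],[0,0,0,0],[0,0,0,0]]]' 100 >/dev/null; python3 s.py
```

```text
t 49.15 tcp [564.   11.1 264.3] yaw -43.75 F [-1.3  2.5  6.9] M [ 0.278  0.184 -0.019] q6 0.58 tau6 0.019 gap 0.428
t 50.15 tcp [564.1  10.8 263.7] yaw -43.74 F [-0.  -0.6 -0.5] M [-0.023  0.022 -0.004] q6 0.58 tau6 -0.000 gap 1.001
```

```bash
python3 -m jog '[[[0,0,25,0],[0,0,25,0],[0,0,25,0],[-2,-35,0,0],[-2,-35,0,0],[-2,-35,0,0],[-2,-34.5,0,0],[0,0,0,0]]]' >/dev/null; python3 s.py
python3 -m jog '[[[0,0,0,0],[0,0,-14,0],[0,0,-14,0],[0,0,-14,0],[0,0,-14,0],[0,0,-13,0],[0,0,0,0],[0,0,0,0]]]' 0 >/dev/null; python3 s.py
python3 - <<'E'
from h import *
a=manip.snapshot("top")[170:255,205:335,::-1];b=manip.snapshot("side")[150:280,180:330,::-1]
a=cv2.resize(a,(520,340));b=cv2.resize(b,(520,450));cv2.imwrite("pics/pre.png",cv2.resize(np.vstack([a,b]),None,fx=.75,fy=.75))
E
```

```text
t 51.15 tcp [ 556.1 -130.9  338.8] yaw -43.95 F [ 0.   1.3 -0.2] M [-0.004  0.048 -0.021] q6 0.34 tau6 -0.084 gap 1.005
t 52.15 tcp [ 555.9 -128.6  269.9] yaw -43.75 F [-0.8  0.6  1.2] M [0.099 0.16  0.006] q6 0.34 tau6 0.000 gap 0.000
```

View pics/pre.png

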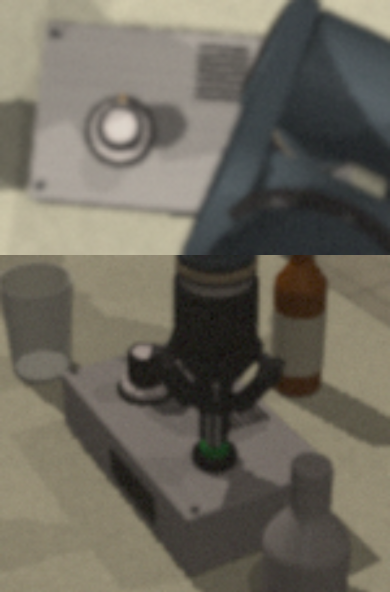

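The shut fingertips are right over the button (composite (215,445)), the knob is free, and the cup and bottle haven't moved. Pressing.

```bash
python3 -m jog '[[[0,0,-2,0],[0,0,-2,0],[0,0,0,0],[0,0,0,0],[0,0,0,0],[0,0,0,0],[0,0,0,0],[0,0,0,0]]]' >/dev/null; python3 s.py
python3 -m jog '[[[0,0,-1,0],[0,0,-1,0],[0,0,0,0],[0,0,0,0],[0,0,0,0],[0,0,0,0],[0,0,0,0],[0,0,0,0]]]' >/dev/null; python3 s.py
```

```text
t 53.25 tcp [ 556.2 -128.7  265.8] yaw -43.74 F [0.5 0.6 3.4] M [0.047 0.081 0.03 ] q6 0.34 tau6 0.001 gap 0.005
t 54.25 tcp [ 556.2 -128.7  264.5] yaw -43.74 F [-2.6  0.2  9. ] M [ 0.08   0.294 -0.031] q6 0.34 tau6 0.001 gap -0.001
```

```bash
python3 -m jog '[[[0,0,-1,0],[0,0,-1,0],[0,0,0,0],[0,0,0,0],[0,0,0,0],[0,0,0,0],[0,0,0,0],[0,0,0,0]]]' >/dev/null; python3 s.py
python3 -m jog '[[[0,0,10,0],[0,0,25,0],[0,0,25,0],[0,0,25,0],[-20,0,25,0],[-30,0,25,0],[-30,0,0,0],[0,0,0,0]]]' >/dev/null; python3 s.py
python3 -m jog '[[[-20,-20,10,0],[-20,-20,10,0],[-20,-20,10,0],[-20,0,0,0],[0,0,0,0],[0,0,0,0],[0,0,0,0],[0,0,0,0]]]' >/dev/null; python3 s.py
python3 - <<'E'
from h import *
a=manip.snapshot("top")[:,:,::-1];b=manip.snapshot("side")[:,:,::-1]
cv2.imwrite("pics/end.png",cv2.resize(np.vstack([a,b]),None,fx=.75,fy=.75))
T0=cv2.imread("pics/top0.png")
for nm,im in(("0",T0),("1",a)):
    b_,g,r=[im[:,:,i].astype(int) for i in range(3)]
    m=((g>1.5*r)&(g>1.3*b_)&(g>35)).astype(np.uint8);k,l,s,c=cv2.connectedComponentsWithStats(m);i=1+np.argmax(s[1:,4]);print(nm,c[i],s[i])
E
```

```text
t 55.25 tcp [ 556.1 -128.7  264.2] yaw -43.73 F [-4.5  1.1 20.4] M [0.202 0.768 0.058] q6 0.34 tau6 -0.000 gap 0.001
t 56.25 tcp [ 474.3 -128.2  396.4] yaw -43.80 F [-0.2 -0.1  0.4] M [-0.074  0.031 -0.022] q6 0.27 tau6 -0.041 gap 0.003
t 57.25 tcp [ 396.6 -188.6  426.6] yaw -43.70 F [-0.3  0.   0.8] M [ 0.007  0.011 -0.001] q6 0.06 tau6 0.001 gap -0.005
0 [298.55462185 217.40336134] [293 212  13  12 119]
1 [298.53389831 217.41525424] [293 212  12  12 118]
```

View pics/end.png

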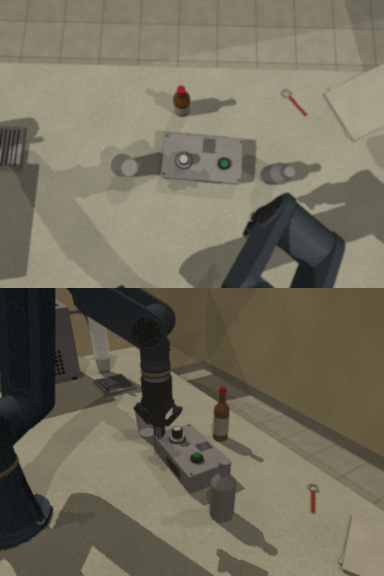

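The arm is clear of everything. The button has sprung back (its green patch is at the same pixel as at the start), and the cup, flask and bottle are in place. Handing in.

```bash
python3 -c "
from station import manip
print(manip.sign_off())"
```

```text
the job is handed in; nothing more can be done
None
```

I turned the knob counterclockwise to its stop, then clockwise three clicks, let it go, pressed the start button, and handed the job in at about 57 s. It reports no verdict.

- **Stop:** I felt three clicks on the way. The torque then rose steadily at the mount spring's rate to a measured 0.34 N m. I pushed 1° further before turning back, to an estimated 0.37 N m, well under the 0.6 N m limit.
- **Three clicks:** Going clockwise, I felt snaps near tool yaw 57°, 15° and -28°, matching the places felt on the way in. I let go near -44° with almost no torque on the knob.
- **Button:** The press reached a hard bottom at 20 N. Afterwards its green patch was back at the starting pixel, so it had sprung back.
- **Last checks:** The arm was clear with force readings near zero. The final picture shows the cup, flask and bottle standing where they were, but I judged that by eye.

**Unresolved:**
- **Click count:** It rests on torque readings alone, because the spindle can't be seen.
- **Turn angle:** The first 12° or so of counterclockwise turning met almost no resistance. The grip-to-stop angle was about 140°, while three clicks can span at most 135°. I put this down to a little slip or play in the grip and relied on the clicks I felt.

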